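# Line up the pistons by bore on the layout rail

### The arm

A 6-joint arm with a two-finger parallel gripper is mounted at the origin on the work surface. World frame = base frame: x ahead of the robot, y to its left, z up, the work surface at z = 0. Lengths are in mm, angles in rad, forces in N, time in s.
With the tool pointing down it reaches from about 300 to 775 mm from the base axis. Payload 14.6 kg.
Tool frame: the origin (TCP) lies midway between the tips of the shut fingers; the grasp point (between the pads) lies manip.grasp_offset behind it (manip.grasp_offset is the distance from the TCP to the grasp point, in mm); z points along the fingers, y is the direction in which the jaws open and shut (so a half turn about z gives the same grasp; the last joint's range is limited). The gripper opens to 94 mm and grips with 3 to 60 N. Pads are 16 mm wide; open, the fingers measure 119 mm over their backs; the gripper's body (75 mm by 177 mm) begins 78 mm behind the grasp point.
Start: joints at [1.039, 0.3, 1.521, -0, 1.321, -0.067], TCP at [246.53, 491.642, 205.446] pointing down, gripper open.
Joint ranges: [-3.03, 3.03], [-0.79, 2.21], [0.23, 2.52], [-1.04, 4.18], [0, 3.07], [-2.55, 2.55]. Speed limits (rad/s): [2.22, 2.22, 2.57, 3.14, 3.14, 3.14].

### API

Orientations are given as [roll, pitch, yaw] about the fixed x, y, z axes, in that order (R = Rz(yaw) Ry(pitch) Rx(roll)).
In Python, from cell import monitor, vision, order, manip gives the robot as it stands.
- The arm moves only by the shell command python3 -m jog 'ROWS' [FORCE]. ROWS is JSON, a list of rows, each a list of 7 numbers: the shift along the tool's x, y, z in cm, then the turn, a rotation vector about the tool's x, y, z in rad, then the opening in per cent of the stroke, from 0 (shut) to 100 (fully open). In form: [[tx, ty, tz, rx, ry, rz, jaw], ...]. A call has 1 to 8 rows; each row shifts and turns the commanded pose from where the row before left it, along the tool's axes as they then stand; what a row does not reach is not made up. A row lasts 1/10 s, in which the tool goes at most 50 mm and 8.59 degrees, less where a joint would pass 70% of its speed; a pose out of reach is approached as far as the arm can. A call is refused whole if a number of a shift passes 5 or a number of a turn 0.15, either way. A call with a gripper value outside its range is refused whole. The fingers move at their own pace and stop on an object; FORCE is the grip in N (left out, the last holds). Time passes only in rows, so rows that do not move let the fingers close. It gives the time, the measured TCP pose, the force and the opening at its end, in the units of the state.
- monitor.read_state(): the state, without advancing time (a new reading comes with each control period).
- vision.camera(name): name is "scene" or "top" or "wrist"; returns a dict with "color" (400x640x3 uint8, blue, green, red), "fx", "fy", "cx", "cy" (pixels), "cam_to_world" (4x4, takes a point from camera to world coordinates); the wrist camera has in their place "tool_from_camera" (4x4, takes a point from camera to tool coordinates, whose origin is the TCP and whose axes are the flange's). Camera axes: x right, y down, z forward; pixel columns grow to the right and rows downward; lengths in mm; the calibration is good to about 2 mm. The wrist camera is an equidistant fisheye: a pixel r from the principal point sees the ray r / f radians off the axis. A picture is of the moment at which its call begins: read the wrist's pose just before it. There is no depth.
- order.sign_off(): hands the job in, once; it reports no verdict.
The state is a dict: "clock": time; "joints": joint angles; "qd": joint speeds; "effort": joint torques, N m; "eef_pos": TCP position; "eef_rot": TCP orientation; "wrist_force": force on the tool from outside, world axes, zero at the start; "moment": the same for the moment, N m; "finger_gap": finger opening in mm.
Only numpy, scipy, OpenCV 4.12 (cv2) and the standard library are available. Lean on these libraries where they do the work, as an engineer would, in place of code of your own. Each camera call takes 0.05 s, during which the arm holds its last target.

### The job

Before these saw engines are measured up, stand the four loose pistons on the wooden rail in order of size, one in the middle of each black pad, with the smallest next to the red end block and the largest at the far end. Keep them crown up, set them down gently without dropping or ramming them, do not knock them hard against each other, and leave them all standing free.

Things in the scene. Friction and masses are not known exactly. Their poses are not given: they have to be found in the camera images.
- piston_34: The smallest of four bright aluminium engine pistons: an upright cylinder 34 mm in diameter and 30 mm tall, about 40 g (+-30 %), crown up (flat top with a brown carbon disc, two dark ring grooves just below it, a dark pin bore through the sides). Loose, standing on the bench (z = 0). Safe to grip with 20 N. Origin: centre of its underside; z up.
- piston_42: The second smallest of four bright aluminium engine pistons: an upright cylinder 42 mm in diameter and 36 mm tall, about 70 g (+-30 %), crown up (flat top with a brown carbon disc, two dark ring grooves just below it, a dark pin bore through the sides). Loose, standing on the bench (z = 0). Safe to grip with 20 N. Origin: centre of its underside; z up.
- piston_50: The second largest of four bright aluminium engine pistons: an upright cylinder 50 mm in diameter and 42 mm tall, about 110 g (+-30 %), crown up (flat top with a brown carbon disc, two dark ring grooves just below it, a dark pin bore through the sides). Loose, standing on the bench (z = 0). Safe to grip with 20 N. Origin: centre of its underside; z up.
- piston_58: The largest of four bright aluminium engine pistons: an upright cylinder 58 mm in diameter and 48 mm tall, about 160 g (+-30 %), crown up (flat top with a brown carbon disc, two dark ring grooves just below it, a dark pin bore through the sides). Loose, standing on the bench (z = 0). Safe to grip with 20 N. Origin: centre of its underside; z up.
- pad_a: One of the four black round rubber pads in a row on the wooden rail (one end of the row): disc 64 mm in diameter, 3 mm thick, white rim line, fixed. Order a, b, c, d, pitch 80 mm. Origin: centre of its underside, on the rail's top; its upper face is 3 mm above that (13 mm above the bench). y axis along the row from a to d.
- pad_b: One of the four black round rubber pads in a row on the wooden rail (next to pad_a): disc 64 mm in diameter, 3 mm thick, white rim line, fixed. Order a, b, c, d, pitch 80 mm. Origin: centre of its underside, on the rail's top; its upper face is 3 mm above that (13 mm above the bench). y axis along the row from a to d.
- pad_c: One of the four black round rubber pads in a row on the wooden rail (next to pad_d): disc 64 mm in diameter, 3 mm thick, white rim line, fixed. Order a, b, c, d, pitch 80 mm. Origin: centre of its underside, on the rail's top; its upper face is 3 mm above that (13 mm above the bench). y axis along the row from a to d.
- pad_d: One of the four black round rubber pads in a row on the wooden rail (the other end of the row): disc 64 mm in diameter, 3 mm thick, white rim line, fixed. Order a, b, c, d, pitch 80 mm. Origin: centre of its underside, on the rail's top; its upper face is 3 mm above that (13 mm above the bench). y axis along the row from a to d.
- red_block: Red end block fixed on the rail, 60 mm across the rail, 24 mm along it, 16 mm high; origin: centre of its underside, on the rail's top. It stands 62 mm beyond either pad_a or pad_d and marks the end where the smallest piston goes; a like grey block stands at the other end.
- rail: Wooden layout rail, fixed flat on the bench, 75 mm wide (its x), 400 mm long (its y), 10 mm thick; it carries the four pads and the two end blocks. Origin: centre of its underside.

How it is judged (in metres and radians):
At the end, for the whole second after the job is handed in: From the pad next to the red block on: the 34, 42, 50 and 58 mm pistons, one on each pad, centred within 12 mm, resting on the pad (height within 4 mm), upright within 0.1 rad, crown up, at rest and released (((horizontal distance between red_block and pad_a below 0.1 m and horizontal distance between piston_34 and pad_a below 0.012 m and z of piston_34 in the frame of pad_a between -0.001 and 0.007 m and horizontal distance between piston_42 and pad_b below 0.012 m and z of piston_42 in the frame of pad_b between -0.001 and 0.007 m and horizontal distance between piston_50 and pad_c below 0.012 m and z of piston_50 in the frame of pad_c between -0.001 and 0.007 m and horizontal distance between piston_58 and pad_d below 0.012 m and z of piston_58 in the frame of pad_d between -0.001 and 0.007 m) or (horizontal distance between red_block and pad_d below 0.1 m and horizontal distance between piston_34 and pad_d below 0.012 m and z of piston_34 in the frame of pad_d between -0.001 and 0.007 m and horizontal distance between piston_42 and pad_c below 0.012 m and z of piston_42 in the frame of pad_c between -0.001 and 0.007 m and horizontal distance between piston_50 and pad_b below 0.012 m and z of piston_50 in the frame of pad_b between -0.001 and 0.007 m and horizontal distance between piston_58 and pad_a below 0.012 m and z of piston_58 in the frame of pad_a between -0.001 and 0.007 m)) and angle between each of piston_34, piston_42, piston_50, piston_58's own z axis and vertical below 0.1 rad and linear speed of each of piston_34, piston_42, piston_50, piston_58 below 0.02 m/s and angular speed of each of piston_34, piston_42, piston_50, piston_58 below 0.2 rad/s and contact force between each of piston_34, piston_42, piston_50, piston_58 and the fingers below 0.2 N); the robot touches nothing.
It fails at once if a piston is dropped: falls free, touching nothing, more than 20 mm above its pad ((contact force between piston_34 and anything else below 0.02 N and height (world z) of piston_34 above 0.033 m) or (contact force between piston_42 and anything else below 0.02 N and height (world z) of piston_42 above 0.033 m) or (contact force between piston_50 and anything else below 0.02 N and height (world z) of piston_50 above 0.033 m) or (contact force between piston_58 and anything else below 0.02 N and height (world z) of piston_58 above 0.033 m)).
It fails at once if a piston is rammed onto a pad (contact force above 60 N) (contact force between any of piston_34, piston_42, piston_50, piston_58 and pad_a above 60 N or contact force between any of piston_34, piston_42, piston_50, piston_58 and pad_b above 60 N or contact force between any of piston_34, piston_42, piston_50, piston_58 and pad_c above 60 N or contact force between any of piston_34, piston_42, piston_50, piston_58 and pad_d above 60 N).
It fails at once if two pistons are knocked hard against each other (above 15 N) (contact force between piston_34 and piston_42 above 15 N or contact force between any of piston_34, piston_42 and piston_50 above 15 N or contact force between any of piston_34, piston_42, piston_50 and piston_58 above 15 N).
It also fails if it takes over 99 s, if anything falls off the work surface, if the arm or the gripper's body presses on something with over 40 N, if the wrist force passes 120 N, or if a joint passes its speed limit or range.

## Working session

There is one attempt and no reset: what is moved stays moved. The work goes in short steps, Python scripts to look and compute and a shell command to move; the robot and the scene stay as the last step left them, time stands still between calls to the robot, and variables do not carry over. Pictures are saved under pics/ and viewed, and the job is handed in when it is done.

```bash
ls; mkdir -p pics; python3 - <<'E'
from cell import monitor, vision, order, manip
import cv2
print(monitor.read_state()); print(manip.grasp_offset)
for n in("scene","top","wrist"):
    d=vision.camera(n); cv2.imwrite(f"pics/{n}0.png",d["color"])
    print(n,{k:v for k,v in d.items() if k!="color"})
E
```

```text
pics
{'clock': 0.0, 'joints': array([ 1.03944487e+00,  3.00481951e-01,  1.52160712e+00, -5.17018174e-05,
        1.32069865e+00, -6.66054112e-02]), 'qd': array([ 0.00050486, -0.00023925, -0.00065999, -0.00041653,  0.00250757,
        0.00057348]), 'effort': array([ 5.34827086e-05, -5.31811917e+01, -3.52742350e+01,  7.08591426e-02,
        2.43961997e-02, -7.54084249e-05]), 'eef_pos': array([246.38554683, 491.41827   , 204.86936766]), 'eef_rot': array([-3.14039690e+00, -2.95722470e-05,  2.67685942e+00]), 'wrist_force': array([0.55859507, 0.49061284, 0.61155454]), 'moment': array([ 0.01307626,  0.04213576, -0.03114768]), 'finger_gap': 94.4961254961646}
18.8
scene {'fx': 425.8246114443925, 'fy': 425.8246114443925, 'cx': 318.8053080936501, 'cy': 198.19744662826656, 'cam_to_world': array([[-1.92517092e-01,  6.97663550e-01, -6.90074445e-01,
         1.28375666e+03],
       [ 9.81292832e-01,  1.35980931e-01, -1.36284866e-01,
         1.49716920e+02],
       [-1.24401811e-03, -7.03402273e-01, -7.10790894e-01,
         7.98467806e+02],
       [ 0.00000000e+00,  0.00000000e+00,  0.00000000e+00
[... 268 characters left out ...]
2775059e-02, -3.41404451e-02,
         2.43626001e+01],
       [ 3.51958466e-02, -8.96658057e-02, -9.95349836e-01,
         8.20500330e+02],
       [ 0.00000000e+00,  0.00000000e+00,  0.00000000e+00,
         1.00000000e+00]])}
wrist {'fx': 309.70691628693146, 'fy': 309.70691628693146, 'cx': 317.02856048937707, 'cy': 201.27524540673042, 'tool_from_camera': array([[-8.06699392e-04, -9.70057923e-01, -2.42872342e-01,
         6.93264511e+01],
       [ 9.99999674e-01, -7.72153799e-04, -2.37430156e-04,
        -2.62551955e-01],
       [ 4.27862022e-05, -2.42872454e-01,  9.70058230e-01,
        -1.79076424e+02],
       [ 0.00000000e+00,  0.00000000e+00,  0.00000000e+00,
         1.00000000e+00]])}
```

View pics/top0.png

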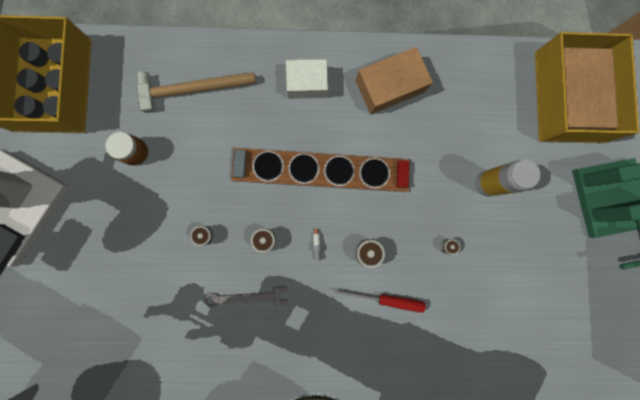

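View pics/scene0.png

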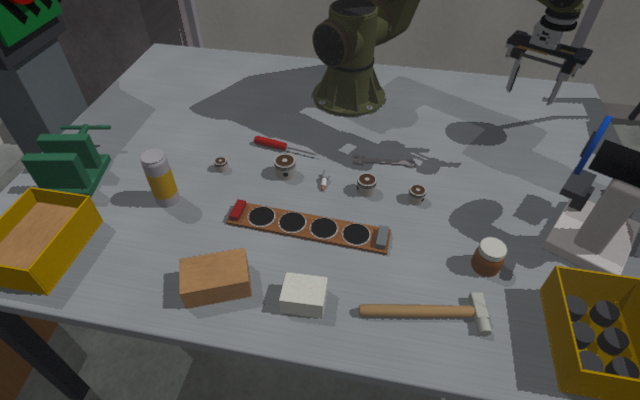

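View pics/wrist0.png

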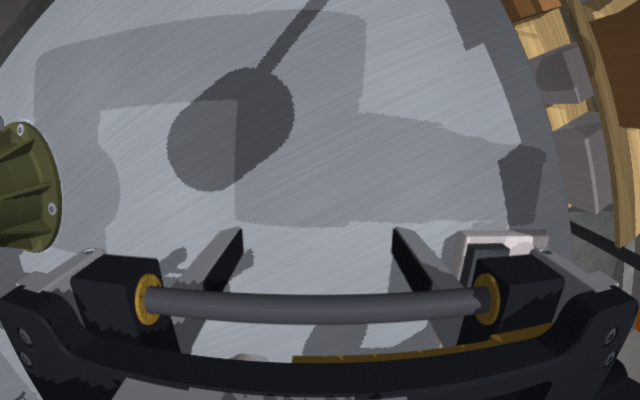

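```bash
python3 - <<'E'
import cv2
a=cv2.imread("pics/top0.png")[140:275,180:480]; cv2.imwrite("pics/topc.png",cv2.resize(a,None,fx=2.66,fy=2.66,interpolation=cv2.INTER_CUBIC))
a=cv2.imread("pics/scene0.png")[140:260,200:450]; cv2.imwrite("pics/scenec.png",cv2.resize(a,None,fx=3.2,fy=3.2,interpolation=cv2.INTER_CUBIC))
E
```

```text
(no output)
```

View pics/topc.png

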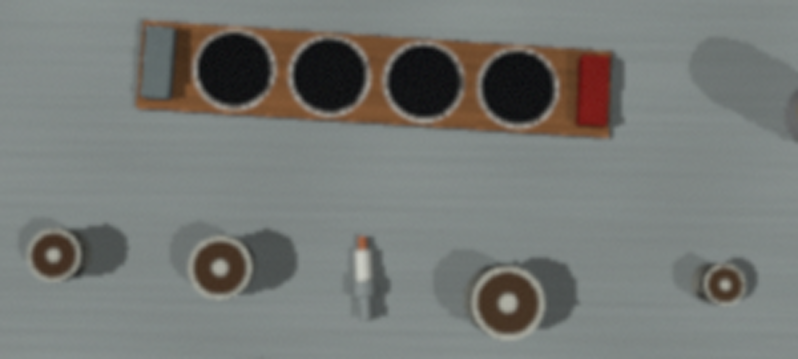

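View pics/scenec.png

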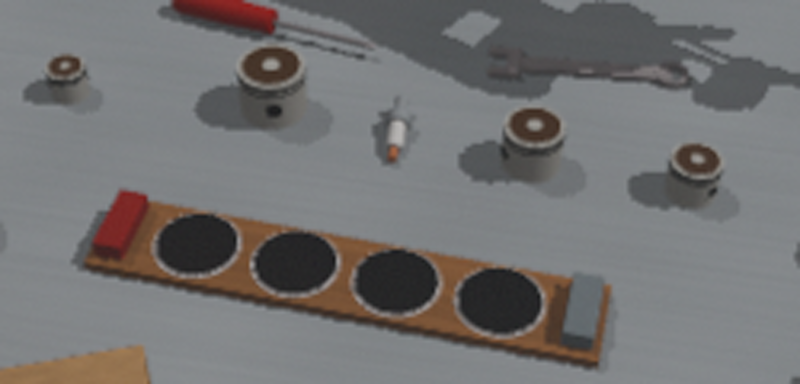

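```bash
cat > h.py <<'E'
from cell import monitor, vision, order, manip
import cv2, numpy as np
from scipy.spatial.transform import Rotation as R
def ray(d,p):
    T=d["cam_to_world"]; v=T[:3,:3]@np.array([(p[0]-d["cx"])/d["fx"],(p[1]-d["cy"])/d["fy"],1.]); return T[:3,3],v/np.linalg.norm(v)
def tri(rs):
    A=sum(np.eye(3)-np.outer(v,v) for c,v in rs); b=sum((np.eye(3)-np.outer(v,v))@c for c,v in rs)
    x=np.linalg.solve(A,b); return x,[np.linalg.norm((np.eye(3)-np.outer(v,v))@(x-c)) for c,v in rs]
def atz(r,z): c,v=r; return c+v*(z-c[2])/v[2]
def blobs(mask,lo,hi):
    cs,_=cv2.findContours(mask.astype(np.uint8)*255,cv2.RETR_EXTERNAL,cv2.CHAIN_APPROX_NONE)
    out=[]
    for c in cs:
        if len(c)>=6 and lo<=cv2.contourArea(c)<=hi: 
            e=cv2.fitEllipse(c); out.append((e[0][0],e[0][1],e[1][0],e[1][1],cv2.contourArea(c)))
    return out
E
python3 - <<'E'
from h import *
reg={"top":(190,480,140,275),"scene":(200,450,140,260)}
for n in("top","scene"):
    im=cv2.imread(f"pics/{n}0.png").astype(int); x0,x1,y0,y1=reg[n]
    b,g,r=im[...,0],im[...,1],im[...,2]
    m=np.zeros(im.shape[:2],bool); m[y0:y1,x0:x1]=True
    br=m&(r-b>18)&(r<130); bk=m&(im.max(2)<45); red=m&(r-g>60)
    for k,mm,lo,hi in(("brown",br,15,900),("black",bk,200,1500),("red",red,60,800)):
        print(n,k); [print("  ",np.round(o,1)) for o in sorted(blobs(mm,lo,hi))]
E
```

```text
top brown
   [199.7 235.5  15.   15.4 180.5]
   [247.5 164.8  34.3  40.6 366. ]
   [262.  240.1  18.4  18.5 266.5]
   [370.5 253.5  21.5  22.  369. ]
   [452.  246.5  11.3  11.9 104. ]
top black
   [267.5 165.5  25.   25.4 499. ]
   [303.4 167.8  24.7  25.2 485.5]
   [339.  170.2  24.6  24.9 479.5]
   [374.2 172.4  24.7  25.  482. ]
top red
   [402.6 173.6  11.3  31.  247.5]
scene brown
   [219.9 160.    5.5   8.5  34. ]
   [272.5 144.4   5.9  37.  133. ]
   [284.3 159.8  10.3  16.7 132.5]
   [366.8 178.5   9.3  15.  107. ]
   [417.5 189.2   8.   13.1  80. ]
scene black
   [261.2 215.7  16.6  23.1 297.5]
   [291.9 221.4  17.2  23.7 317.5]
   [323.4 227.3  17.7  23.5 324. ]
   [355.8 233.4  18.5  23.9 346. ]
scene red
   [237.5 208.2   9.   21.4 137.5]
   [274.4 142.9   5.3  30.2  79. ]
```

```bash
python3 - <<'E'
from h import *
t=vision.camera("top"); s=vision.camera("scene")
P={"42":((199.7,235.5),(417.5,189.2),36),"50":((262.,240.1),(366.8,178.5),42),"58":((370.5,253.5),(284.3,159.8),48),"34":((452.,246.5),(219.9,160.),30),
"p1":((267.5,165.5),(355.8,233.4),13),"p2":((303.4,167.8),(323.4,227.3),13),"p3":((339,170.2),(291.9,221.4),13),"p4":((374.2,172.4),(261.2,215.7),13),"red":((402.6,173.6),(237.5,208.2),26)}
for k,(a,b,z) in P.items():
    ra,rb=ray(t,a),ray(s,b); x,e=tri([ra,rb])
    print(k,x.round(1),np.round(e,1),"top@z",atz(ra,z)[:2].round(1),"scene@z",atz(rb,z)[:2].round(1))
    
E
```

```text
42 [464.4 245.8  37.1] [0.5 0.5] top@z [464.4 245.6] scene@z [463.  246.4]
50 [456.1 113.7  43.7] [0.4 0.4] top@z [456.1 113.5] scene@z [454.1 114.1]
58 [ 430.3 -114.8   49.4] [0.5 0.5] top@z [ 430.3 -115.5] scene@z [ 428.8 -114.7]
34 [ 445.8 -296.1   32.2] [0.3 0.3] top@z [ 445.7 -297.3] scene@z [ 443.4 -297.1]
p1 [620.7 108.8  12.8] [0.3 0.3] top@z [620.7 108.5] scene@z [620.8 109.1]
p2 [616.7  28.8  12.9] [0.4 0.4] top@z [616.8  28.5] scene@z [616.7  29.2]
p3 [612.6 -51.   12.8] [0.4 0.4] top@z [612.6 -51.4] scene@z [612.7 -50.4]
p4 [ 608.8 -130.5   12.9] [0.3 0.3] top@z [ 608.9 -130.8] scene@z [ 608.9 -130.1]
red [ 605.3 -191.9   24.1] [0.3 0.3] top@z [ 605.1 -191.6] scene@z [ 607.1 -190.7]
```

```bash
cat > go.py <<'E'
# usage: go.py x y z : shift needed in tool axes (cm), tilt & yaw error
import sys
from h import *
s=monitor.read_state(); M=R.from_euler("xyz",s["eef_rot"])
t=np.array(list(map(float,sys.argv[1:4])))
want=R.from_matrix(np.array([[0.0497,.9988,0],[.9988,-0.0497,0],[0,0,-1]]).T @ np.eye(3)) 
print("clk",round(s["clock"],2),"pos",s["eef_pos"].round(1),"gap",s["finger_gap"].round(1),"F",s["wrist_force"].round(1))
print("shift cm",(M.inv().apply(t-s["eef_pos"])/10).round(3),"turn",(M.inv()*want).as_rotvec().round(4))
E
python3 -m jog '[[0,0,0,0,0,0.1446,100],[0,0,0,0,0,0.1446,100],[0,0,0,0,0,0.1446,100],[0,0,0,0,0,0.1446,100],[0,0,0,0,0,0.1446,100],[0,0,0,0,0,0.1446,100],[0,0,0,0,0,0.1446,100],[0,0,0,0,0,0.1446,100]]'; python3 go.py 464.4 245.8 110
```

```text
clock: 1.05
eef_pos: [246.5, 491.6, 205.3]
eef_rot: [-3.141, 0.0, 1.514]
wrist_force: [0.1, -0.4, 0.3]
finger_gap: 94.1Traceback (most recent call last):
  File "go.py", line 7, in <module>
    print("clk",round(s["clock"],2),"pos",s["eef_pos"].round(1),"gap",s["finger_gap"].round(1),"F",s["wrist_force"].round(1))
                                                                      ^^^^^^^^^^^^^^^^^^^^^
AttributeError: 'float' object has no attribute 'round'
```

```bash
sed -i 's/s\["finger_gap"\].round(1)/round(s["finger_gap"],1)/' go.py; python3 go.py 464.4 245.8 110
```

```text
clk 1.05 pos [246.5 491.6 205.3] gap 94.1 F [ 0.1 -0.4  0.3]
shift cm [-23.302  23.151   9.535] turn [-0.0001  0.0002 -0.007 ]
```

```bash
python3 -m jog '[[-2.913,2.894,1.192,0,0,-0.007,100],[-2.913,2.894,1.192,0,0,0,100],[-2.913,2.894,1.192,0,0,0,100],[-2.913,2.894,1.192,0,0,0,100],[-2.913,2.894,1.192,0,0,0,100],[-2.913,2.894,1.192,0,0,0,100],[-2.913,2.894,1.192,0,0,0,100],[-2.913,2.894,1.192,0,0,0,100]]'; python3 -m jog '[[0,0,0,0,0,0,100],[0,0,0,0,0,0,100]]'; python3 go.py 464.4 245.8 110
python3 - <<'E'
from h import *
d=vision.camera("wrist"); cv2.imwrite("pics/w1.png",d["color"])
E
```

```text
clock: 1.85
eef_pos: [468.4, 247.1, 109.7]
eef_rot: [3.141, -0.0, 1.527]
wrist_force: [0.9, 0.4, -0.2]
finger_gap: 94.1
clock: 2.05
eef_pos: [467.5, 248.0, 109.8]
eef_rot: [-3.141, 0.0, 1.525]
wrist_force: [-0.1, -0.6, 0.1]
finger_gap: 93.9
clk 2.05 pos [467.5 248.  109.8] gap 93.9 F [-0.1 -0.6  0.1]
shift cm [-0.237 -0.3   -0.02 ] turn [-0.0007  0.0003  0.0043]
```

View pics/w1.png

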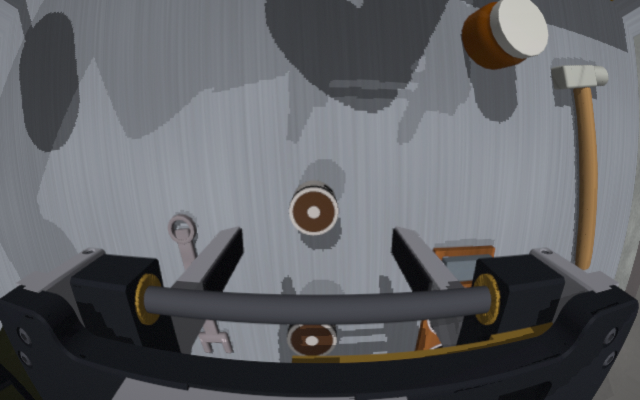

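```bash
cat >> h.py <<'E'
def wray(d,p,s):
    u=np.array([p[0]-d["cx"],p[1]-d["cy"]])/d["fx"]; th=np.linalg.norm(u); 
    v=np.array([*(u/max(th,1e-9)*np.sin(th)),np.cos(th)])
    T=d["tool_from_camera"]; M=R.from_euler("xyz",s["eef_rot"]).as_matrix()
    return M@T[:3,3]+s["eef_pos"], M@(T[:3,:3]@v)
def wcrown(z):
    s=monitor.read_state(); d=vision.camera("wrist"); im=d["color"].astype(int)
    m=(im[...,2]-im[...,0]>25)&(im[...,2]<120)
    for o in blobs(m,100,20000):
        if o[2]/o[3]>.6: print(np.round(o,1), atz(wray(d,o[:2],s),z).round(1))
E
python3 -c "
from h import *
wcrown(36)"
```

```text
[322.9 339.8  15.8  17.6 151. ] [467.6 108.1  36. ]
[ 313.7  212.1   38.7   40.2 1218.5] [464.8 245.6  36. ]
[ 491.6   39.3   57.1   64.8 1809. ] [633.7 399.7  36. ]
```

```bash
python3 -m jog '[[-0.237,-0.29,0.5,0,0,0.0043,100],[0,0,3,0,0,0,100],[0,0,3,0,0,0,100],[0,0,2,0,0,0,100],[0,0,0.9,0,0,0,100],[0,0,0.5,0,0,0,100],[0,0,0,0,0,0,100],[0,0,0,0,0,0,100]]' 15;  python3 go.py 464.6 245.7 10
```

```text
clock: 2.95
eef_pos: [464.8, 246.6, 12.0]
eef_rot: [3.14, -0.001, 1.523]
wrist_force: [-0.6, -0.2, 1.0]
finger_gap: 93.9
clk 2.95 pos [464.8 246.6  12. ] gap 93.9 F [-0.6 -0.2  1. ]
shift cm [-0.092 -0.016  0.2  ] turn [ 0.0013 -0.0007  0.0019]
```

```bash
python3 -m jog '[[-0.08,-0.01,0.2,0,0,0,60],[0,0,0,0,0,0,55],[0,0,0,0,0,0,50],[0,0,0,0,0,0,46],[0,0,0,0,0,0,43],[0,0,0,0,0,0,40],[0,0,0,0,0,0,30],[0,0,0,0,0,0,20]]' 15;python3 -m jog '[[0,0,0,0,0,0,20],[0,0,0,0,0,0,20]]'
```

```text
clock: 3.75
eef_pos: [464.3, 245.5, 9.1]
eef_rot: [3.142, -0.0, 1.523]
wrist_force: [0.3, -0.1, 0.4]
finger_gap: 42.1
clock: 3.95
eef_pos: [464.3, 245.5, 9.1]
eef_rot: [3.142, -0.0, 1.523]
wrist_force: [-1.2, 0.2, 0.3]
finger_gap: 41.7
```

```bash
python3 -m jog '[[0,0,-1,0,0,0,20],[0,0,-2,0,0,0,20],[0,0,-3,0,0,0,20],[0,0,-3,0,0,0,20],[0,0,0,0,0,0,20],[0,0,0,0,0,0,20]]'; python3 go.py 612.6 -51 60
```

```text
clock: 4.55
eef_pos: [464.3, 245.5, 99.6]
eef_rot: [3.141, -0.0, 1.523]
wrist_force: [-0.7, -0.7, -0.7]
finger_gap: 41.8
clk 4.55 pos [464.3 245.5  99.6] gap 41.8 F [-0.7 -0.7 -0.7]
shift cm [-28.902  16.23    3.96 ] turn [ 0.001  -0.0005  0.0016]
```

```bash
python3 -m jog '[[-2.02,1.14,0.28,0,0,0,20],[-3.76,2.11,0.51,0,0,0,20],[-4.33,2.43,0.59,0,0,0,20],[-4.33,2.43,0.59,0,0,0,20],[-4.33,2.43,0.59,0,0,0,20],[-4.33,2.43,0.59,0,0,0,20],[-3.76,2.11,0.51,0,0,0,20],[-2.02,1.14,0.28,0,0,0,20]]'; python3 -m jog '[[0,0,0,0,0,0,20],[0,0,0,0,0,0,20],[0,0,0,0,0,0,20]]'; python3 go.py 612.6 -51 25
python3 - <<'E'
from h import *
d=vision.camera("wrist"); cv2.imwrite("pics/w2.png",d["color"])
E
```

```text
clock: 5.35
eef_pos: [612.3, -53.9, 57.6]
eef_rot: [-3.139, -0.0, 1.52]
wrist_force: [0.0, 1.9, -0.4]
finger_gap: 41.6
clock: 5.65
eef_pos: [611.8, -49.7, 59.2]
eef_rot: [-3.141, -0.0, 1.524]
wrist_force: [0.1, -0.5, -0.4]
finger_gap: 41.8
clk 5.65 pos [611.8 -49.7  59.2] gap 41.8 F [ 0.1 -0.5 -0.4]
shift cm [-0.127  0.089  3.421] turn [-0.0011 -0.0002  0.0026]
```

View pics/w2.png

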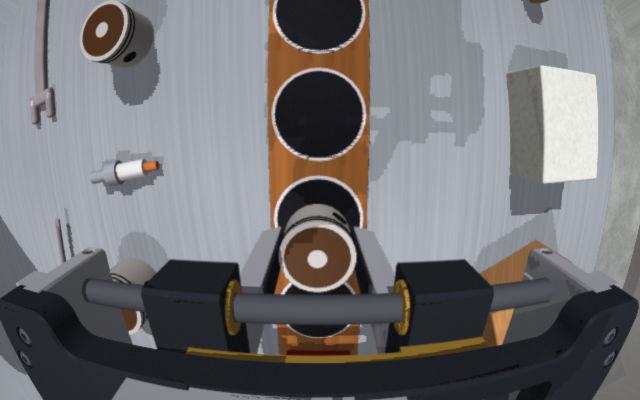

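```bash
python3 -m jog '[[-0.127,0.085,1,0,0,0.0026,20],[0,0,1.2,0,0,0,20],[0,0,0.7,0,0,0,20],[0,0,0.3,0,0,0,20],[0,0,0.1,0,0,0,20],[0,0,0.1,0,0,0,20],[0,0,0,0,0,0,20],[0,0,0,0,0,0,20]]'; python3 go.py 612.6 -51 22.1
```

```text
clock: 6.5
eef_pos: [613.3, -52.2, 26.0]
eef_rot: [3.141, 0.0, 1.52]
wrist_force: [0.9, -0.0, -1.2]
finger_gap: 41.6
clk 6.5 pos [613.3 -52.2  26. ] gap 41.6 F [ 0.9 -0.  -1.2]
shift cm [ 0.112 -0.078  0.387] turn [ 0.0005  0.0001 -0.001 ]
```

```bash
python3 -m jog '[[0.05,-0.04,0.15,0,0,0,20],[0,0,0.1,0,0,0,20],[0,0,0.05,0,0,0,20],[0,0,0,0,0,0,20]]'; python3 -m jog '[[0,0,0.05,0,0,0,20],[0,0,0,0,0,0,20],[0,0,0,0,0,0,20]]'
```

```text
clock: 6.9
eef_pos: [612.8, -51.6, 22.6]
eef_rot: [-3.141, -0.0, 1.52]
wrist_force: [-0.1, -0.4, -0.4]
finger_gap: 41.7
clock: 7.2
eef_pos: [612.8, -51.6, 22.2]
eef_rot: [-3.142, 0.0, 1.52]
wrist_force: [-0.6, -0.0, -1.1]
finger_gap: 41.8
```

```bash
python3 -m jog '[[0,0,0.05,0,0,0,20],[0,0,0,0,0,0,20],[0,0,0,0,0,0,20]]';python3 -m jog '[[0,0,0.05,0,0,0,20],[0,0,0,0,0,0,20],[0,0,0,0,0,0,20]]'
```

```text
clock: 7.5
eef_pos: [612.9, -51.6, 22.1]
eef_rot: [3.141, 0.0, 1.52]
wrist_force: [-3.0, -0.5, 5.5]
finger_gap: 41.4
clock: 7.8
eef_pos: [612.9, -51.6, 22.1]
eef_rot: [3.141, 0.0, 1.52]
wrist_force: [-6.4, 0.7, 10.4]
finger_gap: 42.0
```

```bash
python3 -m jog '[[0,0,-0.06,0,0,0,20],[0,0,0,0,0,0,20],[0,0,0,0,0,0,46],[0,0,0,0,0,0,50],[0,0,0,0,0,0,60],[0,0,0,0,0,0,80],[0,0,0,0,0,0,100],[0,0,0,0,0,0,100]]'; python3 -m jog '[[0,0,0,0,0,0,100],[0,0,-3,0,0,0,100],[0,0,-4,0,0,0,100],[0,0,0,0,0,0,100],[0,0,0,0,0,0,100]]'; python3 go.py 445.8 -296.6 80
python3 - <<'E'
from h import *
wcrown(49)
d=vision.camera("wrist"); cv2.imwrite("pics/w3.png",d["color"])
E
```

```text
clock: 8.6
eef_pos: [612.8, -51.6, 21.7]
eef_rot: [-3.142, -0.0, 1.52]
wrist_force: [-0.0, -0.4, 0.4]
finger_gap: 75.6
clock: 9.1
eef_pos: [613.1, -51.6, 92.5]
eef_rot: [3.14, 0.0, 1.52]
wrist_force: [-0.4, -0.2, -0.5]
finger_gap: 94.1
clk 9.1 pos [613.1 -51.6  92.5] gap 94.1 F [-0.4 -0.2 -0.5]
shift cm [-25.312 -15.468   1.224] turn [ 0.0016  0.0001 -0.001 ]
[ 316.6  218.8   43.8   45.5 1566.5] [613.5 -51.3  49. ]
[ 122.9   37.3   33.5   48.1 1263. ] [461.9 109.6  49. ]
```

View pics/w3.png

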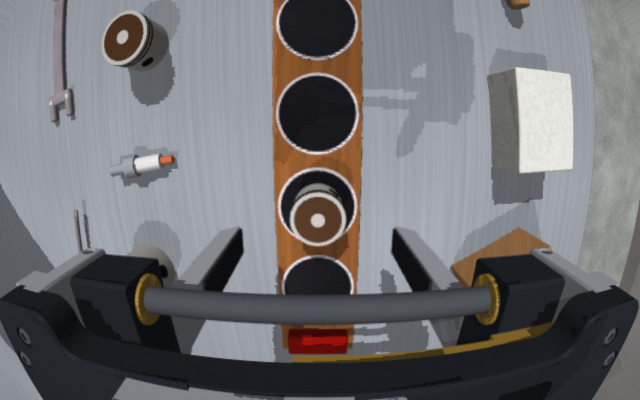

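```bash
python3 -m jog '[[-1.77,-1.08,0,0,0,0,100],[-3.3,-2.02,0,0,0,0,100],[-3.8,-2.32,0,0,0,0,100],[-3.8,-2.32,0,0,0,0,100],[-3.8,-2.32,0,0,0,0,100],[-3.8,-2.32,0,0,0,0,100],[-3.27,-2.02,0,0,0,0,100],[-1.77,-1.08,0,0,0,0,100]]'; python3 -m jog '[[0,0,0,0,0,0,100],[0,0,0,0,0,0,100],[0,0,0,0,0,0,100]]'
python3 -c "
from h import *
wcrown(30)"
python3 go.py 445.8 -296.6 8

```

```text
clock: 10.0
eef_pos: [443.3, -298.2, 90.6]
eef_rot: [-3.14, -0.001, 1.518]
wrist_force: [0.9, 1.1, 0.4]
finger_gap: 94.0
clock: 10.3
eef_pos: [445.8, -295.5, 91.3]
eef_rot: [-3.141, -0.001, 1.521]
wrist_force: [-0.4, 0.1, 0.1]
finger_gap: 94.4
[316.5 215.1  32.6  33.7 864. ] [ 445.9 -297.6   30. ]
clk 10.35 pos [ 445.9 -295.5   91.4] gap 94.1 F [-0.2  0.6  0.3]
shift cm [-1.140e-01 -2.000e-03  8.342e+00] turn [-0.0005 -0.0005  0.0003]
```

```bash
python3 -m jog '[[-0.17,0,1,0,0,0,100],[0,0,2.5,0,0,0,100],[0,0,2.5,0,0,0,100],[0,0,1.5,0,0,0,90],[0,0,0.5,0,0,0,80],[0,0,0.3,0,0,0,70],[0,0,0,0,0,0,60],[0,0,0,0,0,0,60]]' 12;  python3 go.py 445.8 -297 8
```

```text
clock: 11.15
eef_pos: [445.7, -298.4, 9.5]
eef_rot: [3.141, 0.001, 1.52]
wrist_force: [0.6, 0.3, 0.7]
finger_gap: 57.6
clk 11.15 pos [ 445.7 -298.4    9.5] gap 57.6 F [0.6 0.3 0.7]
shift cm [0.14  0.006 0.145] turn [ 0.0009  0.0007 -0.0008]
```

```bash
python3 -m jog '[[0.07,0,0.15,0,0,0,50],[0,0,0,0,0,0,45],[0,0,0,0,0,0,41],[0,0,0,0,0,0,38],[0,0,0,0,0,0,36],[0,0,0,0,0,0,33],[0,0,0,0,0,0,25],[0,0,0,0,0,0,15]]' 12;python3 -m jog '[[0,0,0,0,0,0,15],[0,0,0,0,0,0,15]]'; python3 -m jog '[[0,0,-1,0,0,0,15],[0,0,-2,0,0,0,15],[0,0,-3,0,0,0,15],[0,0,-2,0,0,0,15],[0,0,0,0,0,0,15],[0,0,0,0,0,0,15]]';  python3 go.py 608.8 -130.5 55
```

```text
clock: 11.95
eef_pos: [445.4, -297.6, 7.4]
eef_rot: [3.141, 0.0, 1.52]
wrist_force: [-0.7, 0.1, 0.8]
finger_gap: 33.9
clock: 12.15
eef_pos: [445.3, -297.5, 7.3]
eef_rot: [3.142, 0.0, 1.52]
wrist_force: [0.6, 0.1, 1.9]
finger_gap: 33.6
clock: 12.75
eef_pos: [445.2, -297.4, 87.2]
eef_rot: [3.141, 0.0, 1.52]
wrist_force: [-0.2, -0.2, -0.7]
finger_gap: 33.8
clk 12.75 pos [ 445.2 -297.4   87.2] gap 33.8 F [-0.2 -0.2 -0.7]
shift cm [17.497 15.49   3.218] turn [ 0.0002  0.0001 -0.0009]
```

```bash
python3 -m jog '[[1.22,1.08,0.2,0,0,0,15],[2.27,2.01,0.3,0,0,0,15],[2.62,2.32,0.5,0,0,0,15],[2.62,2.32,0.5,0,0,0,15],[2.62,2.32,0.5,0,0,0,15],[2.62,2.32,0.5,0,0,0,15],[2.27,2.01,0.4,0,0,0,15],[1.25,1.11,0.3,0,0,0,15]]'; python3 -m jog '[[0,0,0,0,0,0,15],[0,0,0,0,0,0,15],[0,0,0,0,0,0,15],[0,0,0,0,0,0,15]]'; python3 go.py 608.8 -130.5 20.3
```

```text
clock: 13.55
eef_pos: [609.3, -128.8, 53.3]
eef_rot: [-3.139, -0.001, 1.522]
wrist_force: [0.3, -0.5, -0.9]
finger_gap: 33.7
clock: 13.95
eef_pos: [608.4, -131.6, 55.5]
eef_rot: [3.141, 0.0, 1.519]
wrist_force: [0.6, -0.3, -0.9]
finger_gap: 33.8
clk 13.95 pos [ 608.4 -131.6   55.5] gap 33.8 F [ 0.6 -0.3 -0.9]
shift cm [0.116 0.031 3.521] turn [ 0.0001  0.0001 -0.0022]
```

```bash
python3 -m jog '[[0.1,0.03,1,0,0,0,15],[0,0,1.2,0,0,0,15],[0,0,0.6,0,0,0,15],[0,0,0.3,0,0,0,15],[0,0,0.1,0,0,0,15],[0,0,0.1,0,0,0,15],[0,0,0,0,0,0,15],[0,0,0,0,0,0,15]]'; python3 go.py 608.8 -130.5 20.3
```

```text
clock: 14.75
eef_pos: [609.4, -129.7, 22.6]
eef_rot: [3.141, 0.0, 1.52]
wrist_force: [0.6, 0.1, -0.2]
finger_gap: 33.8
clk 14.75 pos [ 609.4 -129.7   22.6] gap 33.8 F [ 0.6  0.1 -0.2]
shift cm [-0.08  -0.055  0.226] turn [ 0.0004  0.0001 -0.0009]
```

```bash
python3 -m jog '[[-0.05,-0.03,0.1,0,0,0,15],[0,0,0.08,0,0,0,15],[0,0,0,0,0,0,15],[0,0,0,0,0,0,15]]'; python3 -m jog '[[0,0,0.05,0,0,0,15],[0,0,0,0,0,0,15],[0,0,0,0,0,0,15]]';python3 -m jog '[[0,0,0.04,0,0,0,15],[0,0,0,0,0,0,15],[0,0,0,0,0,0,15]]'
```

```text
clock: 15.15
eef_pos: [608.9, -130.2, 20.5]
eef_rot: [-3.142, 0.0, 1.52]
wrist_force: [-0.2, 1.0, -1.0]
finger_gap: 33.9
clock: 15.45
eef_pos: [609.0, -130.2, 20.3]
eef_rot: [3.141, 0.0, 1.52]
wrist_force: [-3.1, -0.0, 5.5]
finger_gap: 33.7
clock: 15.75
eef_pos: [609.0, -130.2, 20.4]
eef_rot: [3.141, 0.0, 1.52]
wrist_force: [-5.7, 1.3, 9.7]
finger_gap: 33.8
```

```bash
python3 -m jog '[[0,0,-0.06,0,0,0,15],[0,0,0,0,0,0,15],[0,0,0,0,0,0,38],[0,0,0,0,0,0,42],[0,0,0,0,0,0,50],[0,0,0,0,0,0,70],[0,0,0,0,0,0,100],[0,0,0,0,0,0,100]]'; python3 -m jog '[[0,0,0,0,0,0,100],[0,0,-3,0,0,0,100],[0,0,-4,0,0,0,100],[0,0,-1,0,0,0,100],[0,0,0,0,0,0,100],[0,0,0,0,0,0,100]]'; python3 go.py 430.2 -115 98
python3 - <<'E'
from h import *
wcrown(43)
E
```

```text
clock: 16.55
eef_pos: [608.9, -130.2, 20.2]
eef_rot: [-3.142, 0.0, 1.52]
wrist_force: [-0.1, 0.4, -0.2]
finger_gap: 67.6
clock: 17.15
eef_pos: [608.4, -130.0, 98.9]
eef_rot: [-3.14, -0.0, 1.52]
wrist_force: [0.5, 0.8, 0.1]
finger_gap: 94.1
clk 17.15 pos [ 608.4 -130.    98.9] gap 94.1 F [0.5 0.8 0.1]
shift cm [  0.599 -17.873   0.12 ] turn [-0.0015 -0.0003 -0.001 ]
[317.9 214.7  33.4  34.6 905.5] [ 609.6 -130.3   43. ]
[ 118.9  208.    38.5   53.1 1601.5] [ 427.8 -116.3   43. ]
[ 317.7  113.3   46.2   47.1 1708.5] [613.5 -51.5  43. ]
```

```bash
python3 -m jog '[[0.1,-1.5,0,0,0,0,100],[0.1,-3,0,0,0,0,100],[0.1,-4.4,0,0,0,0,100],[0.1,-4.4,0,0,0,0,100],[0.1,-3,0,0,0,0,100],[0.1,-1.57,0,0,0,0,100],[0,0,0,0,0,0,100],[0,0,0,0,0,0,100]]'; python3 -m jog '[[0,0,0,0,0,0,100],[0,0,0,0,0,0,100]]'
python3 -c "
from h import *
wcrown(48)"
python3 go.py 430.2 -115 12
```

```text
clock: 18.0
eef_pos: [431.0, -115.2, 99.8]
eef_rot: [-3.141, -0.0, 1.52]
wrist_force: [-0.2, -0.3, -0.4]
finger_gap: 94.0
clock: 18.2
eef_pos: [431.2, -115.1, 99.8]
eef_rot: [-3.141, -0.0, 1.52]
wrist_force: [0.1, 1.0, 0.9]
finger_gap: 94.2
[510.3 218.9  21.4  29.5 493.5] [ 605.7 -128.6   48. ]
[ 315.5  215.8   59.3   61.7 2868. ] [ 430.7 -114.9   48. ]
[503.8 169.3  22.6  34.5 399. ] [593.4 -83.4  48. ]
[522.9 133.4  28.7  39.6 891.5] [613.8 -51.9  48. ]
clk 18.25 pos [ 431.1 -115.1   99.8] gap 93.9 F [ 0.6 -0.1 -0.2]
shift cm [ 7.000e-03 -8.900e-02  8.784e+00] turn [-0.0005 -0.0002 -0.0007]
```

```bash
python3 -m jog '[[0,-0.05,1,0,0,0,100],[0,0,2.5,0,0,0,100],[0,0,2.5,0,0,0,100],[0,0,1.5,0,0,0,100],[0,0,0.8,0,0,0,100],[0,0,0.5,0,0,0,90],[0,0,0,0,0,0,85],[0,0,0,0,0,0,80]]' 18; python3 go.py 430.5 -115 12
```

```text
clock: 19.05
eef_pos: [430.6, -115.2, 12.6]
eef_rot: [3.141, 0.0, 1.52]
wrist_force: [-0.1, 0.3, 0.3]
finger_gap: 76.5
clk 19.05 pos [ 430.6 -115.2   12.6] gap 76.5 F [-0.1  0.3  0.3]
shift cm [ 0.022 -0.01   0.065] turn [ 0.0008  0.0002 -0.0009]
```

```bash
python3 -m jog '[[0,0,0.05,0,0,0,75],[0,0,0,0,0,0,70],[0,0,0,0,0,0,66],[0,0,0,0,0,0,64],[0,0,0,0,0,0,62],[0,0,0,0,0,0,59],[0,0,0,0,0,0,50],[0,0,0,0,0,0,40]]' 18;python3 -m jog '[[0,0,0,0,0,0,40],[0,0,0,0,0,0,40]]'; python3 -m jog '[[0,0,-1,0,0,0,40],[0,0,-2,0,0,0,40],[0,0,-3,0,0,0,40],[0,0,-3,0,0,0,40],[0,0,-1,0,0,0,40],[0,0,0,0,0,0,40],[0,0,0,0,0,0,40]]';  python3 go.py 620.7 108.8 75
```

```text
clock: 19.85
eef_pos: [430.3, -115.1, 11.7]
eef_rot: [-3.142, 0.0, 1.52]
wrist_force: [-1.3, -0.5, 2.1]
finger_gap: 57.8
clock: 20.05
eef_pos: [430.3, -115.1, 11.8]
eef_rot: [3.142, 0.0, 1.52]
wrist_force: [-1.8, -0.1, 3.3]
finger_gap: 57.7
clock: 20.75
eef_pos: [429.8, -114.9, 110.7]
eef_rot: [-3.14, -0.0, 1.52]
wrist_force: [-0.2, 0.7, -1.1]
finger_gap: 57.8
clk 20.75 pos [ 429.8 -114.9  110.7] gap 57.8 F [-0.2  0.7 -1.1]
shift cm [23.313 17.94   3.553] turn [-0.0012 -0.0004 -0.001 ]
```

```bash
python3 -m jog '[[1.63,1.26,0.1,0,0,0,40],[3.03,2.33,0.3,0,0,0,40],[3.5,2.69,0.5,0,0,0,40],[3.5,2.69,0.6,0,0,0,40],[3.5,2.69,0.6,0,0,0,40],[3.5,2.69,0.6,0,0,0,40],[3.03,2.33,0.5,0,0,0,40],[1.63,1.26,0.35,0,0,0,40]]'; python3 -m jog '[[0,0,0,0,0,0,40],[0,0,0,0,0,0,40],[0,0,0,0,0,0,40],[0,0,0,0,0,0,40]]'; python3 go.py 620.7 108.8 24.8
```

```text
clock: 21.55
eef_pos: [621.5, 111.0, 73.1]
eef_rot: [-3.138, 0.0, 1.522]
wrist_force: [0.3, 0.2, -1.3]
finger_gap: 57.4
clock: 21.95
eef_pos: [620.9, 107.9, 76.2]
eef_rot: [-3.141, 0.0, 1.519]
wrist_force: [-0.2, -0.5, -1.8]
finger_gap: 57.6
clk 21.95 pos [620.9 107.9  76.2] gap 57.6 F [-0.2 -0.5 -1.8]
shift cm [ 0.09  -0.024  5.138] turn [-0.0002  0.0001 -0.0019]
```

```bash
python3 -m jog '[[0.06,-0.02,1,0,0,0,40],[0,0,2,0,0,0,40],[0,0,1,0,0,0,40],[0,0,0.5,0,0,0,40],[0,0,0.3,0,0,0,40],[0,0,0.1,0,0,0,40],[0,0,0,0,0,0,40],[0,0,0,0,0,0,40]]'; python3 -m jog '[[0,0,0,0,0,0,40],[0,0,0,0,0,0,40]]'; python3 go.py 620.7 108.8 24.8
```

```text
clock: 22.75
eef_pos: [621.3, 109.3, 27.7]
eef_rot: [3.141, -0.0, 1.52]
wrist_force: [-0.3, 0.9, -1.7]
finger_gap: 58.0
clock: 22.95
eef_pos: [621.2, 109.3, 27.4]
eef_rot: [3.141, -0.0, 1.52]
wrist_force: [0.0, 0.2, -1.8]
finger_gap: 57.8
clk 22.95 pos [621.2 109.3  27.4] gap 57.8 F [ 0.   0.2 -1.8]
shift cm [-0.056 -0.043  0.263] turn [ 0.0004 -0.0001 -0.001 ]
```

```bash
python3 -m jog '[[-0.05,-0.04,0.12,0,0,0,40],[0,0,0.1,0,0,0,40],[0,0,0,0,0,0,40],[0,0,0,0,0,0,40]]'; python3 -m jog '[[0,0,0.05,0,0,0,40],[0,0,0,0,0,0,40],[0,0,0,0,0,0,40]]';python3 -m jog '[[0,0,0.04,0,0,0,40],[0,0,0,0,0,0,40],[0,0,0,0,0,0,40]]'
```

```text
clock: 23.35
eef_pos: [620.6, 108.8, 24.9]
eef_rot: [-3.142, -0.0, 1.52]
wrist_force: [0.7, -0.1, -0.6]
finger_gap: 57.8
clock: 23.65
eef_pos: [620.7, 108.8, 24.8]
eef_rot: [3.142, 0.0, 1.52]
wrist_force: [-3.1, -0.9, 5.0]
finger_gap: 57.2
clock: 23.95
eef_pos: [620.7, 108.8, 24.7]
eef_rot: [3.141, 0.0, 1.52]
wrist_force: [-5.3, 0.1, 8.7]
finger_gap: 57.7
```

```bash
python3 -m jog '[[0,0,-0.06,0,0,0,40],[0,0,0,0,0,0,40],[0,0,0,0,0,0,63],[0,0,0,0,0,0,67],[0,0,0,0,0,0,75],[0,0,0,0,0,0,85],[0,0,0,0,0,0,100],[0,0,0,0,0,0,100]]'; python3 -m jog '[[0,0,0,0,0,0,100],[0,0,-3,0,0,0,100],[0,0,-4,0,0,0,100],[0,0,-1,0,0,0,100],[0,0,0,0,0,0,100],[0,0,0,0,0,0,100]]'; python3 go.py 456.1 113.7 103
python3 - <<'E'
from h import *
wcrown(61)
E
```

```text
clock: 24.75
eef_pos: [620.7, 108.8, 24.7]
eef_rot: [3.142, -0.0, 1.52]
wrist_force: [-1.6, 0.6, 0.2]
finger_gap: 91.0
clock: 25.35
eef_pos: [620.1, 108.7, 103.4]
eef_rot: [-3.14, 0.0, 1.52]
wrist_force: [0.0, -0.1, -0.5]
finger_gap: 93.9
clk 25.35 pos [620.1 108.7 103.4] gap 93.9 F [ 0.  -0.1 -0.5]
shift cm [ -0.336 -16.405   0.066] turn [-0.0015  0.0002 -0.001 ]
[ 138.3  215.3   33.9   44.4 1179.5] [470.1 118.3  61. ]
[ 317.9  219.4   61.3   64.3 3094. ] [621.3 108.9  61. ]
[ 324.3  143.4   56.    75.8 1000. ] [628.8 165.   61. ]
```

Placed well. Now the 50 mm piston.

```bash
python3 -m jog '[[-0.06,-1.3,0,0,0,0,100],[-0.06,-2.7,0,0,0,0,100],[-0.06,-4.2,0,0,0,0,100],[-0.06,-4.2,0,0,0,0,100],[-0.06,-2.7,0,0,0,0,100],[-0.04,-1.3,0,0,0,0,100],[0,0,0,0,0,0,100],[0,0,0,0,0,0,100]]'; python3 -m jog '[[0,0,0,0,0,0,100],[0,0,0,0,0,0,100]]'
python3 -c "
from h import *
wcrown(42)"
python3 go.py 456.1 113.7 11
```

```text
clock: 26.2
eef_pos: [457.0, 113.7, 104.2]
eef_rot: [-3.141, 0.0, 1.52]
wrist_force: [-0.6, -0.5, 0.1]
finger_gap: 93.5
clock: 26.4
eef_pos: [457.1, 113.6, 104.3]
eef_rot: [-3.141, 0.0, 1.52]
wrist_force: [0.5, -1.0, -0.4]
finger_gap: 93.8
[ 315.3  212.8   48.8   50.7 1943. ] [456.3 113.2  42. ]
[ 506.4  213.2   41.2   55.3 1786.5] [633.8 102.3  42. ]
clk 26.45 pos [457.  113.7 104.3] gap 94.0 F [ 0.2 -0.7  0.1]
shift cm [ 2.000e-03 -8.900e-02  9.334e+00] turn [-0.0005  0.0002 -0.0012]
```

```bash
python3 -m jog '[[-0.02,-0.07,1,0,0,0,100],[0,0,3,0,0,0,100],[0,0,2.5,0,0,0,100],[0,0,1.5,0,0,0,100],[0,0,0.8,0,0,0,95],[0,0,0.5,0,0,0,85],[0,0,0,0,0,0,78],[0,0,0,0,0,0,72]]' 16; python3 go.py 456.2 113.5 11
```

```text
clock: 27.25
eef_pos: [456.3, 113.6, 12.2]
eef_rot: [3.141, -0.0, 1.52]
wrist_force: [-0.5, -0.1, 0.3]
finger_gap: 69.8
clk 27.25 pos [456.3 113.6  12.2] gap 69.8 F [-0.5 -0.1  0.3]
shift cm [-0.015 -0.014  0.12 ] turn [ 0.0009 -0.0002 -0.0009]
```

```bash
python3 -m jog '[[0,0,0.1,0,0,0,66],[0,0,0,0,0,0,61],[0,0,0,0,0,0,58],[0,0,0,0,0,0,55],[0,0,0,0,0,0,53],[0,0,0,0,0,0,50],[0,0,0,0,0,0,40],[0,0,0,0,0,0,30]]' 16;python3 -m jog '[[0,0,0,0,0,0,30],[0,0,0,0,0,0,30]]'; python3 -m jog '[[0,0,-1,0,0,0,30],[0,0,-2,0,0,0,30],[0,0,-3,0,0,0,30],[0,0,-3,0,0,0,30],[0,0,-1,0,0,0,30],[0,0,0,0,0,0,30],[0,0,0,0,0,0,30]]';  python3 go.py 616.7 28.8 100
```

```text
clock: 28.05
eef_pos: [455.9, 113.6, 10.7]
eef_rot: [-3.141, 0.0, 1.52]
wrist_force: [-1.1, 0.1, 3.1]
finger_gap: 49.8
clock: 28.25
eef_pos: [455.9, 113.6, 10.7]
eef_rot: [-3.141, 0.0, 1.52]
wrist_force: [-3.4, -0.5, 5.1]
finger_gap: 49.6
clock: 28.95
eef_pos: [455.5, 113.5, 109.6]
eef_rot: [-3.141, 0.0, 1.52]
wrist_force: [-0.4, 0.6, -2.5]
finger_gap: 49.7
clk 28.95 pos [455.5 113.5 109.6] gap 49.7 F [-0.4  0.6 -2.5]
shift cm [-7.639 16.525  0.949] turn [-0.0011  0.0003 -0.001 ]
```

```bash
python3 -m jog '[[-0.53,1.16,0,0,0,0,30],[-0.99,2.15,0,0,0,0,30],[-1.15,2.48,0,0,0,0,30],[-1.15,2.48,0,0,0,0,30],[-1.15,2.48,0,0,0,0,30],[-1.15,2.48,0,0,0,0,30],[-0.99,2.15,0,0,0,0,30],[-0.53,1.16,0,0,0,0,30]]'; python3 -m jog '[[0,0,0,0,0,0,30],[0,0,0,0,0,0,30],[0,0,0,0,0,0,30],[0,0,0,0,0,0,30]]'; python3 go.py 616.7 28.8 23.7
python3 - <<'E'
from h import *
d=vision.camera("wrist"); cv2.imwrite("pics/w5.png",d["color"])
E
```

```text
clock: 29.75
eef_pos: [618.6, 27.2, 108.7]
eef_rot: [-3.14, 0.0, 1.519]
wrist_force: [-0.8, 0.8, -1.0]
finger_gap: 49.8
clock: 30.15
eef_pos: [616.9, 29.2, 110.7]
eef_rot: [-3.141, 0.0, 1.521]
wrist_force: [0.3, 0.2, -0.9]
finger_gap: 49.5
clk 30.15 pos [616.9  29.2 110.7] gap 49.5 F [ 0.3  0.2 -0.9]
shift cm [-0.042 -0.018  8.696] turn [-0.0002  0.     -0.0005]
```

View pics/w5.png

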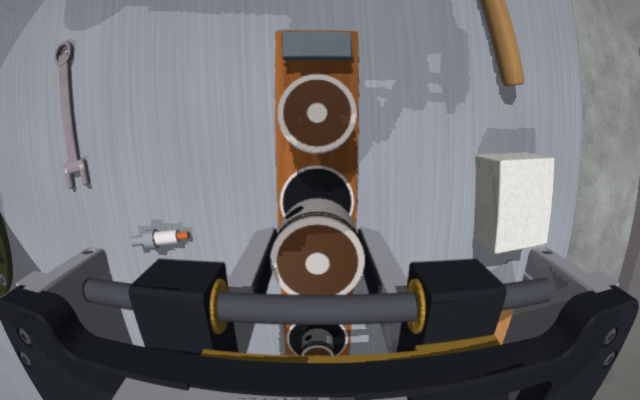

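```bash
python3 -m jog '[[-0.03,-0.02,1,0,0,0,30],[0,0,2,0,0,0,30],[0,0,2,0,0,0,30],[0,0,2,0,0,0,30],[0,0,0.8,0,0,0,30],[0,0,0.4,0,0,0,30],[0,0,0.1,0,0,0,30],[0,0,0,0,0,0,30]]'; python3 -m jog '[[0,0,0,0,0,0,30],[0,0,0,0,0,0,30]]'; python3 go.py 616.7 28.8 23.7
```

```text
clock: 31.0
eef_pos: [617.4, 28.6, 28.4]
eef_rot: [3.141, -0.0, 1.52]
wrist_force: [0.0, 1.2, -0.7]
finger_gap: 49.7
clock: 31.2
eef_pos: [617.4, 28.6, 28.3]
eef_rot: [3.141, -0.0, 1.52]
wrist_force: [-0.1, -0.1, -1.0]
finger_gap: 49.9
clk 31.2 pos [617.4  28.6  28.3] gap 49.9 F [-0.1 -0.1 -1. ]
shift cm [ 0.016 -0.067  0.46 ] turn [ 0.0009 -0.     -0.001 ]
```

```bash
python3 -m jog '[[0,-0.04,0.2,0,0,0,30],[0,0,0.12,0,0,0,30],[0,0,0.1,0,0,0,30],[0,0,0,0,0,0,30],[0,0,0,0,0,0,30]]'; python3 -m jog '[[0,0,0.05,0,0,0,30],[0,0,0,0,0,0,30],[0,0,0,0,0,0,30]]';python3 -m jog '[[0,0,0.04,0,0,0,30],[0,0,0,0,0,0,30],[0,0,0,0,0,0,30]]'
```

```text
clock: 31.7
eef_pos: [616.6, 28.6, 23.8]
eef_rot: [-3.141, 0.0, 1.52]
wrist_force: [-3.0, -0.6, 4.9]
finger_gap: 49.9
clock: 32.0
eef_pos: [616.7, 28.6, 23.8]
eef_rot: [3.142, 0.0, 1.52]
wrist_force: [-6.9, -0.0, 10.8]
finger_gap: 49.4
clock: 32.3
eef_pos: [616.7, 28.6, 23.7]
eef_rot: [3.142, 0.0, 1.52]
wrist_force: [-8.7, 0.4, 14.6]
finger_gap: 49.8
```

```bash
python3 -m jog '[[0,0,-0.1,0,0,0,30],[0,0,0,0,0,0,30],[0,0,0,0,0,0,55],[0,0,0,0,0,0,59],[0,0,0,0,0,0,68],[0,0,0,0,0,0,80],[0,0,0,0,0,0,100],[0,0,0,0,0,0,100]]'; python3 -m jog '[[0,0,0,0,0,0,100],[0,0,-3,0,0,0,100],[0,0,-4,0,0,0,100],[0,0,-4,0,0,0,100],[0,0,0,0,0,0,100],[0,0,0,0,0,0,100]]'
python3 - <<'E'
from h import *
wcrown(55)
d=vision.camera("wrist"); cv2.imwrite("pics/w6.png",d["color"])
E
python3 -m jog '[[0,-3,0,0,0,0,100],[0,-4,-1,0,0,0,100],[0,-4,-2,0,0,0,100],[0,-4,-2,0,0,0,100],[0,-4,-1,0,0,0,100],[0,-3,0,0,0,0,100],[0,-2,0,0,0,0,100],[0,0,0,0,0,0,100]]'
python3 - <<'E'
from h import *
for n in("top","scene"): cv2.imwrite(f"pics/{n}9.png",vision.camera(n)["color"])
a=cv2.imread("pics/top9.png")[100:275,180:480]; cv2.imwrite("pics/top9c.png",cv2.resize(a,None,fx=2.66,fy=2.66,interpolation=cv2.INTER_CUBIC))
a=cv2.imread("pics/scene9.png")[130:280,200:450]; cv2.imwrite("pics/scene9c.png",cv2.resize(a,None,fx=3.2,fy=3.2,interpolation=cv2.INTER_CUBIC))
E
```

```text
clock: 33.1
eef_pos: [616.7, 28.6, 23.6]
eef_rot: [-3.142, -0.0, 1.52]
wrist_force: [-0.0, -0.4, -0.0]
finger_gap: 84.0
clock: 33.7
eef_pos: [616.9, 28.6, 134.1]
eef_rot: [3.14, -0.0, 1.52]
wrist_force: [-0.7, -0.3, -0.4]
finger_gap: 94.0
[317.3 342.   14.5  22.5 179. ] [ 610.3 -119.1   55. ]
[316.9 282.7  25.   37.  701. ] [613.7 -45.5  55. ]
[ 316.8  207.2   46.2   47.5 1720. ] [617.4  28.3  55. ]
[ 326.8  151.2   52.5   65.4 1159. ] [628.2  76.1  55. ]
[ 316.6  113.1   58.5   59.5 2727.5] [621.4 108.3  55. ]
[324.8  59.1  51.9  69.2 912.5] [630.5 153.7  55. ]
clock: 34.6
eef_pos: [375.3, 40.9, 193.0]
eef_rot: [-3.14, 0.0, 1.52]
wrist_force: [0.5, 0.7, 0.7]
finger_gap: 93.6
```

View pics/top9c.png

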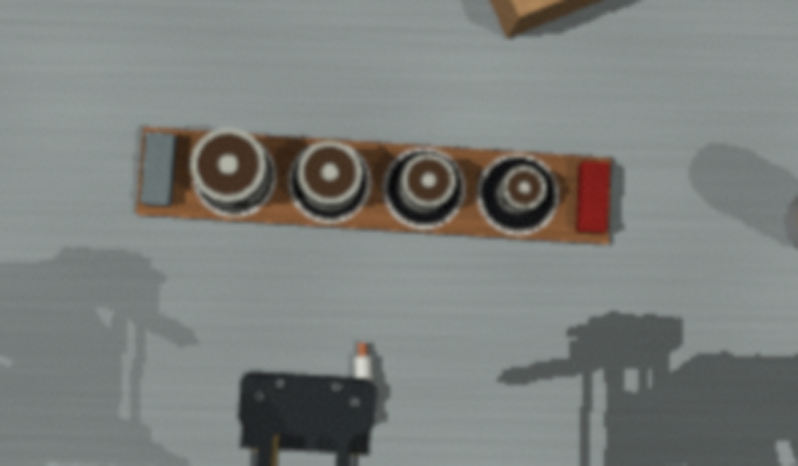

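View pics/scene9c.png

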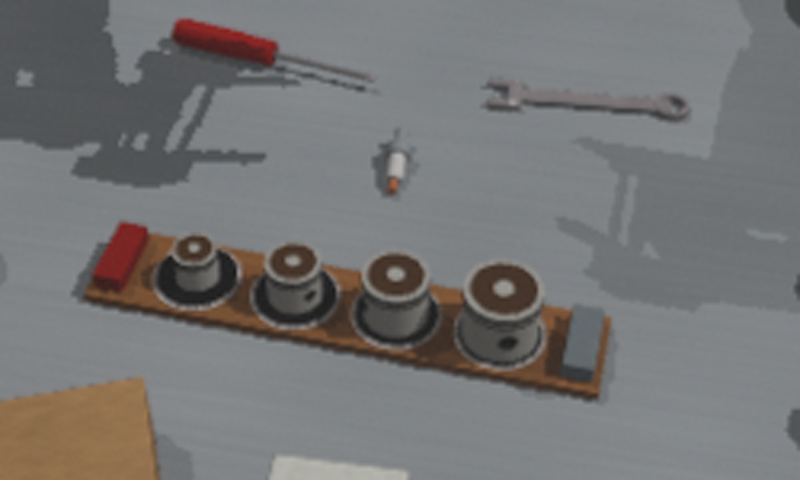

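Both views show the four pistons standing in order from the red block. I'll triangulate the crowns as a last check.

```bash
python3 - <<'E'
from h import *
cams={n:vision.camera(n) for n in("top","scene")}
L={}
for n in cams:
    im=cams[n]["color"].astype(int); b,r=im[...,0],im[...,2]
    reg=(245,395,145,190) if n=="top" else (245,380,200,250)
    m=np.zeros(b.shape,bool); m[reg[2]:reg[3],reg[0]:reg[1]]=True
    # light hub of each crown: bright blob near centre surrounded by brown
    m&=(im.max(2)<95)&(im.max(2)>35)&(r-b>14)
    L[n]=sorted([o for o in blobs(m,15,900)]); [print(n,np.round(o,1)) for o in L[n]]
# hub centres read from the zoomed views
top=[(228/2.66+180,164/2.66+100),(329/2.66+180,172/2.66+100),(428/2.66+180,180/2.66+100),(524/2.66+180,188/2.66+100)]
sc=[(504/3.2+200,288/3.2+130),(396/3.2+200,273/3.2+130),(293/3.2+200,261/3.2+130),(194/3.2+200,247/3.2+130)]
pads=[(620.7,108.8),(616.7,28.8),(612.6,-51),(608.8,-130.5)]
for a,c,p,h in zip(top,sc,pads,(61,55,49,43)):
    x,e=tri([ray(cams["top"],np.array(a)-.3),ray(cams["scene"],np.array(c)-.3)]); print(x.round(1),np.round(e,1),"expect z",h,"off",round(np.hypot(*(x[:2]-p)),1))
print(monitor.read_state()["clock"],monitor.read_state()["wrist_force"].round(1))
E
```

```text
top [248.1 163.2   5.9  28.9 110. ]
top [265.3 161.3  20.9  21.2 346. ]
top [285.4 161.5  16.4  26.2 195. ]
top [303.5 164.3  17.5  17.6 241. ]
top [321.  164.2  12.1  22.4 137.5]
top [340.7 167.2  14.1  14.3 156. ]
top [355.5 167.4   9.3  18.6  94.5]
top [376.6 170.   10.7  11.3  93. ]
top [390.5 169.5   5.1  11.5  31. ]
scene [260.1 207.2   6.9  10.4  54. ]
scene [276.5 222.3   8.9  12.4  51.5]
scene [291.1 211.3   9.4  13.1  94. ]
scene [308.4 228.   12.1  18.3  85.5]
scene [323.1 215.4  11.5  16.6 148.5]
scene [344.9 246.7  36.5  50.3 252. ]
scene [357.  219.9  14.3  20.2 225. ]
scene [375.5 239.4  11.1  19.1  71.5]
[620.6 108.6  62. ] [0.7 0.7] expect z 61 off 0.2
[616.5  28.7  56.9] [0.3 0.3] expect z 55 off 0.2
[612.6 -50.8  49.5] [0.5 0.5] expect z 49 off 0.2
[ 608.2 -129.8   44.3] [0.4 0.4] expect z 43 off 0.9
34.8 [ 0.2 -0.3  0.4]
```

```bash
python3 -m jog '[[0,0,0,0,0,0,100],[0,0,0,0,0,0,100],[0,0,0,0,0,0,100]]'; python3 -c "
from cell import order
print(order.sign_off())"
```

```text
clock: 35.1
eef_pos: [377.2, 40.8, 193.4]
eef_rot: [-3.141, 0.0, 1.52]
wrist_force: [-0.8, 0.3, 0.1]
finger_gap: 94.1
the job is handed in; nothing more can be done
None
```

All four pistons are standing on the pads in order of size, the 34 mm one next to the red block, then 42, 50 and 58 mm. I handed the job in at 35.1 s of the 99 s allowed; the sign-off gave no verdict.

- **Handling:** each piston was gripped with 12–18 N. I lowered it in steps of about 0.5 mm until the wrist force reached roughly 9–15 N (the pad limit is 60 N), eased that off, then opened the jaws and withdrew.
- **Position:** final triangulation from the top and scene cameras put every crown within 1 mm of its pad centre (tolerance 12 mm). The wrist camera agreed to about 1 mm.
- **Height:** measured crown heights were 62.0, 56.9, 49.5 and 44.3 mm, against 61, 55, 49 and 43 mm expected for the 58, 50, 42 and 34 mm pistons. They read 0.5–1.9 mm high, as they did before anything was moved, so I put it down to the camera calibration error.
- **Standing and clear:** in both views they stand upright, crown up and clear of each other. The arm finished clear of the rail with no load on the wrist.

No check failed. Uprightness was judged by eye, not measured as an angle.

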